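Load the label-tape spindle and cap it

TASK

Load the label-tape spindle on the lab bench: thread the pink tape roll on first, up against the white flange, then the yellow roll against the pink one, then push the square red end cap, open end first, over the spindle's end until it closes up against the yellow roll. The spindle has just been re-clamped, so look or feel for exactly where it is. Leave the blue roll, the two bottles and the beaker where they are.

Things in the scene. Friction and masses are not known exactly. Their poses are not given: they have to be found in the camera images.
- stand: Short clamp stand fixed to the bench. Origin on the bench at the foot of its steel upright (14 mm thick, 170 mm tall), z up. Base plate 130 mm in x, y -125 to +65 mm, 12 mm thick. A 64 x 36 x 30 mm boss on the upright clamps the spindle: a rigid, level, fixed steel rod, 20 mm diameter, parallel to the stand's y, pointing to its -y.
- flange_mid (a point): Middle of where the white flange's outer face (44 mm across, at stand y = -55 mm exactly) can be. The boss was clamped by hand: the rod's axis is up to 10 mm either way in the stand's x and up to 18 mm above or below this point (118 to 154 mm above the bench); it is not reported: see or feel it. The flange moves with the rod.
- rod_end_mid (a point): Middle of where the rod's free end (stand y = -151 mm exactly) can be; off by the same amount as the flange. The rod is full thick from the flange to y = -143 mm, then tapers to 14 mm diameter. Loaded properly, along the stand's y: pink roll's centre at -67.5 mm, yellow's at -92.5 mm, cap's mouth at -105 mm.
- tape_pink: Pink roll of label tape, rigid, 62 mm across (61 over the flats at its sides, where it is gripped), 25 mm wide, 26 mm hole right through (3 mm play all round on the rod), 80 g. Origin at its centre; its y is the hole's axis. It stands on edge, hole level, in the cradle, centre 38.5 mm above the bench; grip it across its diameter from above.
- tape_yellow: Yellow roll of label tape, otherwise the same as the pink one.
- tape_blue: Blue spare roll, otherwise the same as the pink one; it stays in the cradle.
- cradle: White plastic cradle fixed to the bench, 100 mm in x, 230 mm in y, base 8 mm thick, with two low ribs along y (to 14 mm above the bench, 39 mm apart) that stop the rolls rolling. Origin under its centre. The three rolls stand in it in any colour order at about y = -75, 0 and +75 mm, their hole axes along its y.
- end_cap: Square red plastic end cap, 66 mm long (its y), 40 x 40 mm across, 90 g, lying on the bench. Origin at its centre, 20 mm above the bench. A 24 mm round blind bore, 50 mm deep, opens in the middle of its +y end, the one with the white band. Two rolls leave 46 mm of rod bare, so the cap meets the yellow roll before the rod meets the bore's bottom.
- cap_mouth (a point): Centre of the open end of the end cap's bore (33 mm from the cap's origin along its +y).
- bottle_a: Dark reagent bottle with a pink label and black cap, 64 mm across, 135 mm tall; bystander. Origin under its centre.
- bottle_b: A second dark bottle like the first; bystander.
- beaker: Clear glass beaker, 72 mm across, 95 mm tall; bystander. Origin under its centre.
Mind the look-alikes: they are no part of the job. There is more than one size of the end_cap; the job needs the smallest.

How it is judged:
By the outcome, as a careful person would: the job done as asked, in the order asked, and still so for the second after the job is handed in, with the robot touching nothing.
It also fails if it takes over 69 s, if anything falls off the work surface, if the arm or the gripper's body presses on something with over 40 N, if the wrist force passes 120 N, or if a joint passes its speed limit or range.

ROBOT

A 7-joint arm with a two-finger parallel gripper is mounted at the origin on the work surface. World frame = base frame: x ahead of the robot, y to its left, z up, the work surface at z = 0. Lengths are in m, angles in rad, forces in N, time in s.
With the tool pointing down it reaches from about 0.4 to 0.9 m from the base axis. Payload 5.5 kg.
Tool frame: the origin (TCP) lies midway between the tips of the shut fingers; the grasp point (between the pads) lies 19 mm behind it; z points along the fingers, y is the direction in which the jaws open and shut (so a half turn about z gives the same grasp; the last joint's range is limited). The gripper opens to 92 mm and grips with 3 to 60 N. Pads are 19 mm wide; open, the fingers measure 130 mm over their backs; the gripper's body (75 mm by 190 mm) begins 47 mm behind the grasp point.
Start: joints at [1.398, 0.501, -0.427, 1.55, 0.221, 1.138, -0.21], TCP at [0.274, -0.589, 0.227] pointing down, gripper open.
Joint ranges: [-2.88, 2.88], [-0.31, 2.03], [-1.54, 1.56], [0.2, 2.42], [-1.41, 4.55], [0.19, 2.02], [-2.57, 2.57]. Speed limits (rad/s): [2.57, 2.57, 3.14, 3.14, 3.14, 3.14, 3.14].

INTERFACE

Orientations are given as a unit quaternion [x, y, z, w].
In Python, from rig import bot, viewer gives the robot as it stands. The module is installed in compiled form; this text tells all that it offers.
- The arm moves only by the tool arm_command, never from a script. Its arguments are lists of equal length, an entry for each row: "travel": the shift along the tool's x, y, z normalised to -1 to 1, where 1 is 0.1 m, a list of three; "twist": the turn, a rotation vector about the tool's x, y, z normalised to -1 to 1, where 1 is pi/4 rad, a list of three. A call has 1 to 10 rows; each row is the pose to reach, as a shift and turn from the pose commanded when the call began, along the tool's axes at that moment; what a row does not reach only later rows make up. A row lasts 1/12 s, in which the tool goes at most 41.7 mm and 7.16 degrees, less where a joint would pass 70% of its speed; a pose out of reach is approached as far as the arm can. A call with a number of a shift or a turn outside -1 to 1 is refused whole. A call with a gripper value outside its range is refused whole. "claw" is the closure, from 0 (fully open) to 1 (shut), set as the call begins (left out, the last holds). The fingers move at their own pace and stop on an object; "newtons" is the grip in N (left out, the last holds). Time passes only in rows, so rows that repeat a pose let the fingers close. It gives the time, the measured TCP pose, the force and the opening at its end, in the units of the state.
- bot.get_obs(): the state, without advancing time (a new reading comes with each control period).
- viewer.grab_frame(name): name is "scene" or "top" or "wrist"; returns a dict with "image" (420x560x3 uint8, red, green, blue), "vfov" (degrees; the focal length in pixels is half the picture's height over the tangent of half this angle, whatever the lens; pixels are square), "cx", "cy" (the principal point, pixels), "D" ([k1, k2, p1, p2, k3] as OpenCV has them; the pictures are not rectified), "rvec" (rotation vector, rad) and "tvec" (3), from world to camera coordinates, as OpenCV has them. Camera axes: x right, y down, z forward; pixel columns grow to the right and rows downward; lengths in m; the calibration is good to about 2 mm. A picture is of the moment at which its call begins. There is no depth.
- bot.finish_job(): hands the job in, once; it reports no verdict.
The state is a dict: "t": time; "qpos": joint angles; "dq": joint speeds; "joint_efforts": joint torques, N m; "position": TCP position; "tcp_rot": TCP orientation; "ft_force": force on the tool from outside, world axes, zero at the start; "moment": the same for the moment, N m; "grip_width": opening from 0.0 (shut) to 1.0 (fully open).
Only numpy, scipy, OpenCV 4.12 (cv2) and the standard library are available. Lean on these libraries where they do the work, as an engineer would, in place of code of your own. Each camera call takes 0.05 s, during which the arm holds its last target. There are 200 camera calls.

## Working session

There is one attempt and no reset: what is moved stays moved. The work goes in short steps, Python scripts to look and compute and a tool call to move; the robot and the scene stay as the last step left them, time stands still between calls to the robot, and variables do not carry over. Pictures are saved under pics/ and viewed, about 8 in all and at most 12, crops included, and the job is handed in when it is done.

Besides the shell and the picture viewer there is one more tool, called after ">>>" by a JSON object that holds its "fn" and its "kwargs". arm_command: Moves the arm, as the interface text tells. Its arguments: {"type":"object","properties":{"travel":{"type":"array"},"twist":{"type":"array"},"claw":{"type":"number"},"newtons":{"type":"number"}},"required":["travel","twist"]}

```bash
mkdir -p pics; cat > h.py <<'E'
import numpy as np, cv2
from rig import bot, viewer
from scipy.spatial.transform import Rotation as R
def cam(n):
    f=viewer.grab_frame(n); fl=210/np.tan(np.radians(f["vfov"])/2)
    f["K"]=np.array([[fl,0,f["cx"]],[0,fl,f["cy"]],[0,0,1]]); f["D"]=np.array(f["D"],float)
    f["R"]=cv2.Rodrigues(np.array(f["rvec"],float))[0]; f["t"]=np.array(f["tvec"],float).ravel(); f["C"]=-f["R"].T@f["t"]
    return f
def ray(f,uv):
    p=cv2.undistortPoints(np.array(uv,float).reshape(-1,1,2),f["K"],f["D"]).reshape(-1,2)
    return np.c_[p,np.ones(len(p))]@f["R"]
def plane(f,uv,z):
    d=ray(f,uv); return f["C"]+d*((z-f["C"][2])/d[:,2])[:,None]
def proj(f,P): return cv2.projectPoints(np.array(P,float).reshape(-1,3),np.array(f["rvec"],float),f["t"],f["K"],f["D"])[0].reshape(-1,2)
def tri(fs,uvs):
    A=np.zeros((3,3));b=np.zeros(3)
    for f,uv in zip(fs,uvs):
        d=ray(f,[uv])[0];d/=np.linalg.norm(d);M=np.eye(3)-np.outer(d,d);A+=M;b+=M@f["C"]
    return np.linalg.solve(A,b)
def save(f,n): cv2.imwrite(f"pics/{n}.png",f["image"][:,:,::-1])
E
python3 - <<'E'
from h import *
o=bot.get_obs();print({k:np.round(v,3) for k,v in o.items()})
fs=[cam(n) for n in("scene","top")]
for n,f in zip("st",fs): print(f["C"],f["vfov"],f["R"][2])
cv2.imwrite("pics/a.png",fs[0]["image"][:,:,::-1]);cv2.imwrite("pics/b.png",fs[1]["image"][:,:,::-1])
E
```

```text
{'t': np.float64(0.0), 'qpos': array([ 1.398,  0.502, -0.427,  1.551,  0.221,  1.138, -0.21 ]), 'dq': array([-0.001, -0.002, -0.   , -0.   ,  0.001, -0.   , -0.001]), 'joint_efforts': array([ 1.0000e-03, -5.6659e+01, -5.8160e+00, -2.7911e+01, -6.9000e-02,
        3.1000e-02,  0.0000e+00]), 'position': array([ 0.274, -0.589,  0.226]), 'tcp_rot': array([ 0.976,  0.216, -0.   , -0.001]), 'ft_force': array([-0.495,  0.527, -0.093]), 'moment': array([0.015, 0.029, 0.011]), 'grip_width': np.float64(0.999)}
[1.22458004 0.10531945 0.96028353] 48.19455655842051 [-0.58212986 -0.11412563 -0.80504668]
[0.48130625 0.00228292 1.02833247] 52.15758496073761 [ 0.10127756 -0.01020625 -0.99480586]
```

View pics/a.png

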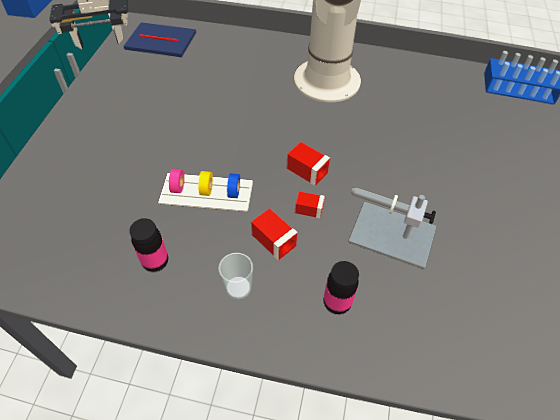

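View pics/b.png

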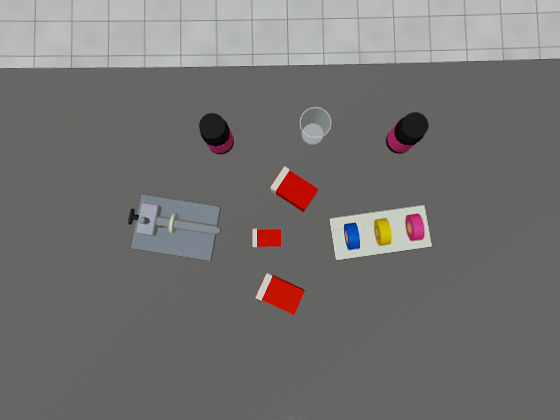

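The scene view shows three red caps at about (308,163), (310,205) and (273,233), and the small one at (310,205) is the smallest. In the top view the caps are at (295,190), (267,238) and (281,294), and the smallest is (267,238) with its white band on the left (+y). The rolls in the top view are blue (352,236), yellow (383,232) and pink (415,227). The other pink and dark items are the bottles' labels at (220,140) and (400,140). The rod's free end is at about (218,230) in the top view and (354,190) in the scene view.

```bash
cat > m.py <<'E'
from h import *
fs={n:cam(n) for n in("scene","top")}
np.set_printoptions(precision=4,suppress=True)
def blobs(f,lo,hi,amin=60):
    hsv=cv2.cvtColor(f["image"],cv2.COLOR_RGB2HSV);m=cv2.inRange(hsv,np.array(lo),np.array(hi))
    c,_=cv2.findContours(m,cv2.RETR_EXTERNAL,cv2.CHAIN_APPROX_NONE)
    return [x for x in c if cv2.contourArea(x)>amin]
def rect(P):
    r=cv2.minAreaRect((P[:,:2]*1000).astype(np.float32));return r
f=fs["top"]
T={"pink":((160,120,120),(175,255,255)),"yellow":((22,120,100),(32,255,255)),"blue":((105,120,80),(125,255,255)),"red":((0,180,100),(4,255,255))}
for k,(lo,hi) in T.items():
    for c in blobs(f,lo,hi):
        z=.0385 if k!="red" else .04
        print(k,c.reshape(-1,2).mean(0),rect(plane(f,c.reshape(-1,2),z)))
hsv=cv2.cvtColor(f["image"],cv2.COLOR_RGB2HSV)
print("plate hsv",hsv[248,165],hsv[215,205],"rod",hsv[227,200],"bench",hsv[300,165],"cradle",hsv[250,370])
for c in blobs(f,(95,35,60),(115,120,140),300): 
    c=c.reshape(-1,2);print("plate?",len(c),c.mean(0),rect(plane(f,c,.012)))
for c in blobs(f,(0,0,180),(179,40,255),300): 
    c=c.reshape(-1,2)
    if c[:,1].mean()>100: print("white",c.mean(0),rect(plane(f,c,.008)))
a=cv2.resize(fs["top"]["image"][180:270,125:295],None,fx=4.5,fy=4.5,interpolation=2)
b=cv2.resize(fs["scene"]["image"][175:275,280:450],None,fx=4.5,fy=4.5,interpolation=2)
cv2.imwrite("pics/c.png",a[:,:,::-1]);cv2.imwrite("pics/d.png",b[:,:,::-1])
E
python3 m.py
```

```text
pink [414.4366 226.7606] ((537.6184692382812, -304.5866394042969), (58.52052307128906, 40.26034927368164), 7.015578746795654)
pink [395.0952 140.381 ] ((742.3464965820312, -268.5358581542969), (59.57190704345703, 34.1131477355957), 30.197280883789062)
yellow [382.3662 231.6338] ((528.47705078125, -230.15911865234375), (59.15946578979492, 37.62953567504883), 7.000309467315674)
blue [351.0864 235.642 ] ((519.7286987304688, -158.87228393554688), (59.15986251831055, 32.3139762878418), 7.2550811767578125)
red [282.9545 295.1182] ((389.0987548828125, 1.3826522827148438), (80.06803131103516, 60.19704055786133), 64.44024658203125)
red [268.2051 237.4231] ((519.604248046875, 32.564109802246094), (52.9710693359375, 39.040809631347656), 88.87641143798828)
red [296.43 190.68] ((627.1636962890625, -33.89345169067383), (80.319580078125, 63.96116638183594), 55.52908706665039)
plate hsv [104  36 142] [104  37 144] rod [106  32 150] bench [  0   3 101] cradle [ 46  14 205]
white [380.0187 232.3321] ((528.0912475585938, -231.77484130859375), (98.41888427734375, 229.5213623046875), 6.997650146484375)
```

View pics/c.png

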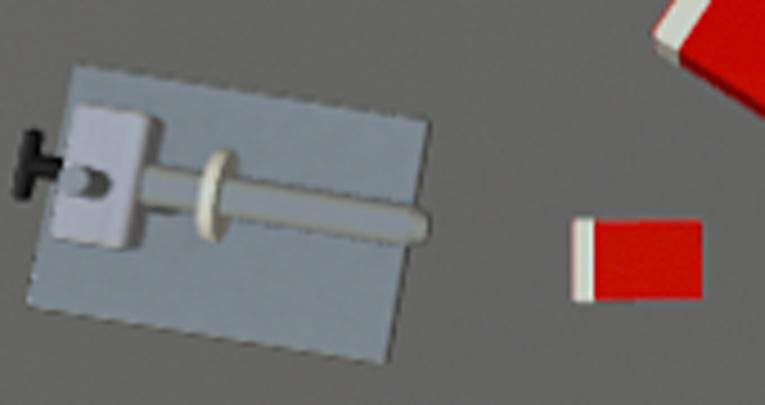

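View pics/d.png

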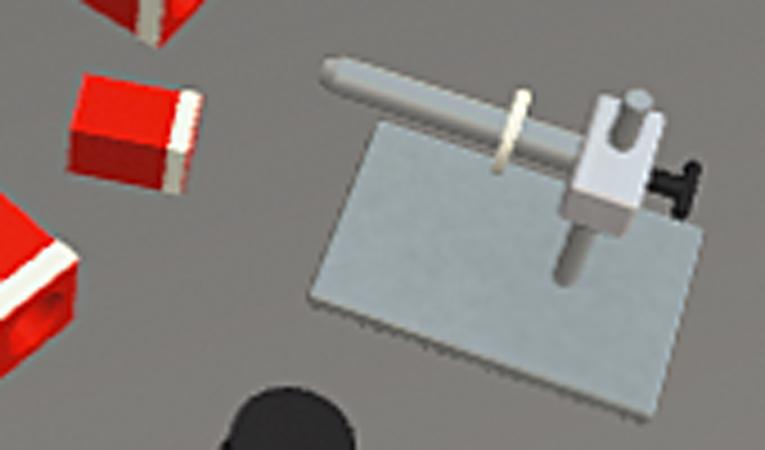

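```bash
cat > n.py <<'E'
from m import *
t,s=fs["top"],fs["scene"]
ct=lambda p:np.array(p,float)/4.5+[125,180]-.4
cs=lambda p:np.array(p,float)/4.5+[280,175]-.4
pt=plane(t,ct([(76,66),(430,121),(387,362),(30,303)]),.012);ps=plane(s,cs([(702,230),(380,122),(312,295),(650,415)]),.012)
print(pt,ps)
for P in(pt,ps,):
    # order top: far-left(+x,+y),(+x,-y),(-x,-y),(-x,+y)
    print("c",P.mean(0),[np.linalg.norm(P[i]-P[(i+1)%4]) for i in range(4)],[np.degrees(np.arctan2(*(P[i]-P[j])[:2])) for i,j in((0,1),(3,2))])
print("flange",tri([t,s],[ct((218,196)),cs((512,131))]))
print("tip",tri([t,s],[ct((428,227)),cs((325,72))]))
E
python3 n.py|tail -13
```

```text
plate hsv [105  36 142] [104  37 144] rod [106  32 150] bench [ 30   3 101] cradle [ 46  14 205]
white [380.0187 232.3246] ((528.096923828125, -231.77452087402344), (98.42113494873047, 229.52548217773438), 7.0013251304626465)
[[0.6296 0.3327 0.012 ]
 [0.5967 0.147  0.012 ]
 [0.4707 0.17   0.012 ]
 [0.5055 0.3547 0.012 ]] [[0.507  0.3541 0.012 ]
 [0.4734 0.171  0.012 ]
 [0.5973 0.1485 0.012 ]
 [0.6312 0.3303 0.012 ]]
c [0.5506 0.2511 0.012 ] [np.float64(0.18859856654523705), np.float64(0.12804499115780363), np.float64(0.1879753199564134), np.float64(0.12597152309146628)] [np.float64(10.041094679827088), np.float64(10.672610185371711)]
c [0.5522 0.251  0.012 ] [np.float64(0.18621394975107716), np.float64(0.1259376004434598), np.float64(0.1849106886432921), np.float64(0.12641972549039213)] [np.float64(10.408977000657039), np.float64(10.557298764460448)]
flange [0.5509 0.2297 0.1222]
tip [0.5343 0.1325 0.1212]
```

```bash
cat > plan.py <<'E'
# plan.py x y z toolY_deg : calls (travel, twist) in tool axes, tool kept pointing down
import sys
from h import *
x,y,z,a=map(float,sys.argv[1:5])
o=bot.get_obs();Rm=R.from_quat(o["tcp_rot"]);p=np.array(o["position"])
G=R.from_euler("z",a+90,degrees=True)*R.from_euler("x",180,degrees=True)
T=np.array([x,y,z]);rv=(Rm.inv()*G).as_rotvec()
print("t",round(float(o["t"]),2),"now",np.round(p,4),"tot turn deg",np.round(np.degrees(rv),2),"F",np.round(o["ft_force"],1),"w",round(float(o["grip_width"]),3),"q",np.round(o["qpos"],2))
for i in range(8):
    v=Rm.inv().apply(T-p); k=min(1,.1/np.abs(v).max()) if np.abs(v).max()>0 else 1
    rv=(Rm.inv()*G).as_rotvec(); n=np.linalg.norm(rv); kr=min(1,.75/n) if n>1e-4 else 1
    n_r=max(np.linalg.norm(v*k)/.0417,np.degrees(n*kr)/7.16)
    print("travel",np.round(v*k/.1,3),"twist",np.round(rv*kr/(np.pi/4),3),"rows>=",round(n_r,1))
    p=p+Rm.apply(v*k);Rm=Rm*R.from_rotvec(rv*kr)
    if k==1 and kr==1:break
E
python3 plan.py .537 -.295 .18 7
```

```text
t 0.3 now [ 0.2743 -0.589   0.2264] tot turn deg [-3.000e-02 -3.000e-02 -7.203e+01] F [ 0.4 -0.3  0.5] w 1.003 q [ 1.4   0.5  -0.43  1.55  0.22  1.14 -0.21]
travel [ 1.    -0.43   0.128] twist [-0.    -0.    -0.955] rows>= 6.0
travel [1.    0.359 0.125] twist [-0.    -0.    -0.646] rows>= 4.1
travel [0.876 1.    0.156] twist [-0. -0. -0.] rows>= 3.2
travel [0.305 0.348 0.054] twist [0. 0. 0.] rows>= 1.1
```

>>> {"fn": "arm_command", "kwargs": {"travel": [[1,-0.43,0.13],[1,-0.43,0.13],[1,-0.43,0.13],[1,-0.43,0.13],[1,-0.43,0.13],[1,-0.43,0.13],[1,-0.43,0.13]], "twist": [[0,0,-0.95],[0,0,-0.95],[0,0,-0.95],[0,0,-0.95],[0,0,-0.95],[0,0,-0.95],[0,0,-0.95]], "claw": 0}}

```text
t: 0.88
position: [0.3469, -0.5079, 0.2136]
tcp_rot: [0.829, 0.559, 0.0, -0.0]
ft_force: [-0.3, 0.5, 1.1]
grip_width: 0.998
```

>>> {"fn": "arm_command", "kwargs": {"travel": [[1,0.36,0.12],[1,0.36,0.12],[1,0.36,0.12],[1,0.36,0.12],[1,0.36,0.12]], "twist": [[0,0,-0.65],[0,0,-0.65],[0,0,-0.65],[0,0,-0.65],[0,0,-0.65]]}}

```text
t: 1.3
position: [0.4197, -0.4271, 0.2017]
tcp_rot: [0.661, 0.75, 0.0, -0.0]
ft_force: [-0.4, -0.2, 0.7]
grip_width: 1.0
```

>>> {"fn": "arm_command", "kwargs": {"travel": [[0.88,1,0.16],[0.88,1,0.16],[0.88,1,0.16],[0.88,1,0.16]], "twist": [[0,0,0],[0,0,0],[0,0,0],[0,0,0]]}}

```text
t: 1.63
position: [0.5109, -0.3233, 0.1858]
tcp_rot: [0.663, 0.749, 0.002, -0.0]
ft_force: [0.0, 1.5, 0.5]
grip_width: 0.998
```

>>> {"fn": "arm_command", "kwargs": {"travel": [[0.3,0.35,0.05],[0.3,0.35,0.05],[0.3,0.35,0.05]], "twist": [[0,0,0],[0,0,0],[0,0,0]]}}

```text
t: 1.88
position: [0.5394, -0.2932, 0.1807]
tcp_rot: [0.663, 0.748, 0.001, -0.0]
ft_force: [-0.5, -0.2, -0.0]
grip_width: 0.998
```

```bash
cat > w.py <<'E'
from m import blobs,T
from h import *
import sys
f=cam("wrist");save(f,sys.argv[1]);print("C",f["C"],"axis",f["R"][2])
for k in("pink","yellow","blue"):
    for c in blobs(f,*T[k],150):
        c=c.reshape(-1,2);P=plane(f,c,.0385);print(k,c.min(0),c.max(0),cv2.minAreaRect((P[:,:2]*1000).astype(np.float32)))
E
sed -i 's/^f=fs\["top"\]/if __name__!="__main__": T_=1\nf=fs["top"]/' m.py; python3 w.py e | grep -A20 '^C'
```

```text
C [ 0.5278 -0.2159  0.3388] axis [ 0.0339 -0.2972 -0.9542]
pink [246 183] [311 224] ((537.440673828125, -306.4700012207031), (59.662025451660156, 39.65878677368164), 6.751488208770752)
pink [463 173] [553 231] ((748.527099609375, -270.8367614746094), (77.5882568359375, 56.77630615234375), 45.79402160644531)
yellow [243 104] [313 135] ((528.3389282226562, -231.12965393066406), (60.30708312988281, 26.134702682495117), 6.721784591674805)
blue [241   2] [315  41] ((519.0750122070312, -154.14462280273438), (59.80166244506836, 29.055849075317383), 6.702962398529053)
```

View pics/e.png

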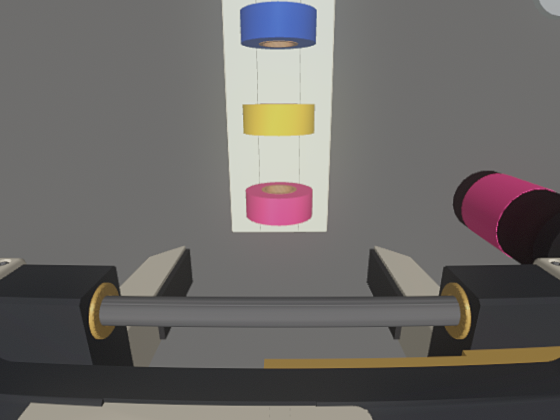

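The wrist view shows pink at (279,203), yellow at (279,119) and blue at (278,25) in the cradle, with the bottle out of the way at (510,210). The pink roll's centre is at (0.537, -0.306), and both views agree.

```bash
python3 plan.py .5373 -.306 .0195 6.9
```

```text
t 2.03 now [ 0.5365 -0.2981  0.1805] tot turn deg [-0.08  0.06 -0.24] F [-0.6 -0.2  0.4] w 1.002 q [ 1.01  0.56 -0.75  1.68  0.43  1.07  0.24]
travel [-0.048  0.     1.   ] twist [-0.002  0.001 -0.005] rows>= 2.4
travel [-0.03  -0.001  0.61 ] twist [-0.  0. -0.] rows>= 1.5
```

>>> {"fn": "arm_command", "kwargs": {"travel": [[-0.08,0,1],[-0.08,0,1],[-0.08,0,1],[-0.08,0,1]], "twist": [[0,0,0],[0,0,0],[0,0,0],[0,0,0]]}}

```text
t: 2.37
position: [0.5334, -0.3055, 0.0757]
tcp_rot: [0.665, 0.747, -0.002, -0.004]
ft_force: [-0.9, 0.2, -0.3]
grip_width: 1.002
```

>>> {"fn": "arm_command", "kwargs": {"travel": [[0,0,0.3],[0,0,0.61],[0,0,0.61],[0,0,0.61]], "twist": [[0,0,0],[0,0,0],[0,0,0],[0,0,0]]}}

```text
t: 2.7
position: [0.5375, -0.3045, 0.0198]
tcp_rot: [0.664, 0.748, -0.0, -0.001]
ft_force: [1.3, 0.8, 0.7]
grip_width: 1.0
```

>>> {"fn": "arm_command", "kwargs": {"travel": [[0,0,0],[0,0,0],[0,0,0],[0,0,0],[0,0,0],[0,0,0]], "twist": [[0,0,0],[0,0,0],[0,0,0],[0,0,0],[0,0,0],[0,0,0]], "claw": 1, "newtons": 25}}

```text
t: 3.2
position: [0.5388, -0.304, 0.0207]
tcp_rot: [0.663, 0.749, -0.0, 0.0]
ft_force: [-2.4, 0.7, 6.8]
grip_width: 0.66
```

```bash
python3 plan.py .537 -.304 .14 6.9; echo; python3 plan.py .524 .075 .14 -10.4
```

```text
t 3.2 now [ 0.5388 -0.304   0.0207] tot turn deg [-0.01  0.06  0.06] F [-2.4  0.7  6.8] w 0.66 q [ 0.92  0.77 -0.62  1.75  0.59  0.82  0.14]
travel [ 0.001 -0.015 -1.   ] twist [-0.     0.001  0.001] rows>= 2.4
travel [ 0.    -0.003 -0.193] twist [0. 0. 0.] rows>= 0.5

t 3.2 now [ 0.5388 -0.304   0.0207] tot turn deg [-0.    0.06 17.36] F [-2.4  0.7  6.8] w 0.66 q [ 0.92  0.77 -0.62  1.75  0.59  0.82  0.14]
travel [ 1.     0.083 -0.317] twist [-0.     0.001  0.386] rows>= 2.5
travel [ 1.    -0.224 -0.322] twist [0. 0. 0.] rows>= 2.6
travel [ 1.    -0.224 -0.322] twist [0. 0. 0.] rows>= 2.6
travel [ 0.722 -0.162 -0.233] twist [0. 0. 0.] rows>= 1.9
```

>>> {"fn": "arm_command", "kwargs": {"travel": [[0,0,-0.4],[0,0,-0.8],[0,0,-1],[0,0,-1]], "twist": [[0,0,0],[0,0,0],[0,0,0],[0,0,0]]}}

```text
t: 3.53
position: [0.5425, -0.3046, 0.1253]
tcp_rot: [0.663, 0.749, 0.001, 0.004]
ft_force: [1.0, -0.3, -0.0]
grip_width: 0.658
```

>>> {"fn": "arm_command", "kwargs": {"travel": [[0.3,0.03,-0.2],[0.65,0.05,-0.2],[1,0.08,-0.2],[1,0.08,-0.2]], "twist": [[0,0,0.12],[0,0,0.24],[0,0,0.386],[0,0,0.386]]}}

```text
t: 3.87
position: [0.5346, -0.1936, 0.1399]
tcp_rot: [0.767, 0.641, 0.001, -0.002]
ft_force: [-0.2, 1.3, -0.7]
grip_width: 0.662
```

>>> {"fn": "arm_command", "kwargs": {"travel": [[0.35,-0.08,0],[0.7,-0.16,0],[1,-0.224,0],[1,-0.224,0]], "twist": [[0,0,0],[0,0,0],[0,0,0],[0,0,0]]}}

```text
t: 4.2
position: [0.5299, -0.0923, 0.1395]
tcp_rot: [0.765, 0.644, 0.001, -0.002]
ft_force: [0.6, 0.6, -0.1]
grip_width: 0.659
```

>>> {"fn": "arm_command", "kwargs": {"travel": [[0.35,-0.08,0],[0.7,-0.16,0],[1,-0.224,0],[1,-0.224,0]], "twist": [[0,0,0],[0,0,0],[0,0,0],[0,0,0]]}}

```text
t: 4.53
position: [0.5257, 0.0096, 0.1398]
tcp_rot: [0.765, 0.644, 0.001, -0.002]
ft_force: [0.7, 0.7, -0.8]
grip_width: 0.659
```

>>> {"fn": "arm_command", "kwargs": {"travel": [[0.35,-0.08,0.1],[0.6,-0.14,0.2],[0.72,-0.162,0.2],[0.72,-0.162,0.2]], "twist": [[0,0,0],[0,0,0],[0,0,0],[0,0,0]]}}

```text
t: 4.87
position: [0.5226, 0.0788, 0.1191]
tcp_rot: [0.766, 0.643, 0.0, -0.001]
ft_force: [0.7, 0.6, -0.7]
grip_width: 0.663
```

```bash
python3 - <<'E'
from h import *
f=cam("wrist");save(f,"g");print(f["C"],f["R"]);o=bot.get_obs();print(o["t"],o["position"],o["tcp_rot"],o["qpos"])
np.save("wr.npy",f,allow_pickle=True)
E
python3 plan.py .524 .075 .12 -10.4
```

```text
[0.53713732 0.15897854 0.27765876] [[ 0.9847426  -0.17400516 -0.00205175]
 [-0.16556645 -0.94048499  0.29677555]
 [-0.05357012 -0.29190783 -0.95494506]]
4.9167 [0.52326798 0.07625534 0.11936546] [ 7.67080111e-01  6.41551126e-01 -3.03321422e-04 -4.03955103e-04] [ 0.38959284  0.49636002 -0.7301621   1.93762852  0.42852917  0.86839505
 -0.74233032]
t 4.92 now [0.5233 0.0763 0.1194] tot turn deg [-0.06 -0.    0.22] F [ 0.5 -0.9  0.3] w 0.664 q [ 0.39  0.5  -0.73  1.94  0.43  0.87 -0.74]
travel [-0.011  0.009 -0.006] twist [-0.001 -0.     0.005] rows>= 0.0
```

View pics/g.png

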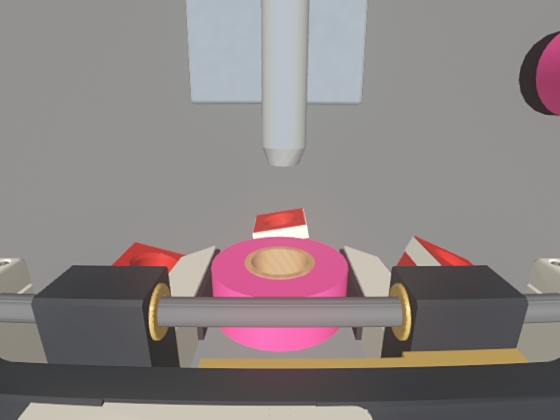

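The wrist view shows the rod running down the picture from (284,0) to its tapered end at (283,160), 262 to 307 px wide. The pink roll is held at (280,290), with the hole level with the picture's horizontal axis and centred at 280. The small red cap is behind it at (282,225).

```bash
python3 - <<'E' | grep -v '^\(pink\|yell\|blue\|red\|plate\|white\)'
from n import *
w=np.load("wr.npy",allow_pickle=True).item();g=cv2.cvtColor(w["image"],cv2.COLOR_RGB2GRAY).astype(float)
fl=w["K"][0,0];print("f",fl,w["cx"],w["cy"],w["D"])
r=[]
for v in range(106,146,4):
    d=np.gradient(cv2.GaussianBlur(g,(1,3),0)[v]);row=d[245:325]
    print(v,245+row.argmax(),245+row.argmin(),np.abs(row).max()) if v%8==2 else 0
def edges(img,v,a,b):
    hs=cv2.cvtColor(img,cv2.COLOR_RGB2HSV)[v,a:b,1].astype(int); k=np.where(hs>15)[0]; return a+k.min(),a+k.max()
E_=[(v,)+edges(w["image"],v,240,330) for v in (108,116,124,132,140,146)];print(E_)
# range along the rod from known 20 mm diameter
for v,a,b in E_:
    d=ray(w,[(a-.5,v),(b+.5,v)]);d/=np.linalg.norm(d,axis=1)[:,None];ang=np.arccos(d[0]@d[1]);dist=.010/np.sin(ang/2)
    m=d.sum(0);m/=np.linalg.norm(m);print("axis pt",w["C"]+m*dist,"on z=.121:",plane(w,[((a+b)/2,v)],.121)[0])
s_=fs["scene"]["image"]
tipw=(283,163);
print("tip scene+wrist",tri([s,w],[cs((325,72)),tipw]),"all",tri([s,t,w],[cs((325,72)),ct((428,227)),tipw]))
print("roll hole front wrist on plane", plane(w,[(280,263)],.1384))
E
```

```text
[[0.6296 0.3327 0.012 ]
 [0.5967 0.147  0.012 ]
 [0.4707 0.17   0.012 ]
 [0.5055 0.3547 0.012 ]] [[0.507  0.3541 0.012 ]
 [0.4734 0.171  0.012 ]
 [0.5973 0.1485 0.012 ]
 [0.6312 0.3303 0.012 ]]
c [0.5506 0.2511 0.012 ] [np.float64(0.18859856654523705), np.float64(0.12804499115780363), np.float64(0.1879753199564134), np.float64(0.12597152309146628)] [np.float64(10.041094679827088), np.float64(10.672610185371711)]
c [0.5522 0.251  0.012 ] [np.float64(0.18621394975107716), np.float64(0.1259376004434598), np.float64(0.1849106886432921), np.float64(0.12641972549039213)] [np.float64(10.408977000657039), np.float64(10.557298764460448)]
flange [0.5509 0.2297 0.1222]
tip [0.5343 0.1325 0.1212]
f 338.99894328760564 279.3224572785853 207.08115372957985 [-0.06  0.    0.    0.    0.  ]
106 262 305 13.375
114 262 304 12.875
122 263 304 11.625
130 263 304 11.625
138 263 304 10.875
[(108, np.int64(276), np.int64(290)), (116, np.int64(275), np.int64(289)), (124, np.int64(276), np.int64(290)), (132, np.int64(275), np.int64(289)), (140, np.int64(275), np.int64(288)), (146, np.int64(275), np.int64(289))]
axis pt [ 0.5397  0.1511 -0.1911] on z=.121: [0.538  0.1563 0.121 ]
axis pt [ 0.5367  0.1412 -0.1882] on z=.121: [0.537 0.153 0.121]
axis pt [ 0.5362  0.1308 -0.1854] on z=.121: [0.5368 0.1495 0.121 ]
axis pt [ 0.5331  0.121  -0.1825] on z=.121: [0.5358 0.146  0.121 ]
axis pt [ 0.5302  0.1075 -0.2123] on z=.121: [0.5349 0.1425 0.121 ]
axis pt [ 0.53    0.1033 -0.1774] on z=.121: [0.5347 0.1398 0.121 ]
tip scene+wrist [0.5338 0.1321 0.1206] all [0.5341 0.1323 0.1212]
roll hole front wrist on plane [[0.525  0.0902 0.1384]]
```

>>> {"fn": "arm_command", "kwargs": {"travel": [[0.1,0.007,0.08],[0.25,0.007,0.16],[0.3,0.007,0.162],[0.3,0.007,0.162],[0.3,0.007,0.162]], "twist": [[0,0,0],[0,0,0],[0,0,0],[0,0,0],[0,0,0]]}}

```text
t: 5.43
position: [0.5302, 0.1033, 0.1038]
tcp_rot: [0.769, 0.64, -0.0, 0.0]
ft_force: [-0.1, 0.6, -0.6]
grip_width: 0.664
```

>>> {"fn": "arm_command", "kwargs": {"travel": [[0.1,0,0],[0.15,0,0],[0.2,0,0],[0.25,0,0],[0.3,0,0],[0.35,0,0],[0.4,0,0],[0.4,0,0]], "twist": [[0,0,0],[0,0,0],[0,0,0],[0,0,0],[0,0,0],[0,0,0],[0,0,0],[0,0,0]]}}

```text
t: 6.1
position: [0.5371, 0.1456, 0.1037]
tcp_rot: [0.768, 0.641, 0.0, -0.0]
ft_force: [0.5, 0.5, -0.8]
grip_width: 0.661
```

```bash
python3 plan.py .5416 .175 .1032 -10.2; python3 - <<'E'
from h import *
f=cam("wrist");s=cam("scene")
c=cv2.resize(s["image"][150:250,300:450],None,fx=3.73,fy=3.73,interpolation=2)
im=np.vstack([f["image"][:330],cv2.resize(c,(560,373))[:270]]);cv2.imwrite("pics/i.png",im[:,:,::-1])
E
```

```text
t 6.1 now [0.5371 0.1456 0.1037] tot turn deg [ 0.01 -0.06 -0.11] F [ 0.5  0.5 -0.8] w 0.661 q [ 0.24  0.56 -0.71  1.88  0.47  0.87 -0.88]
travel [ 0.297 -0.008  0.005] twist [ 0.    -0.001 -0.002] rows>= 0.7
```

View pics/i.png

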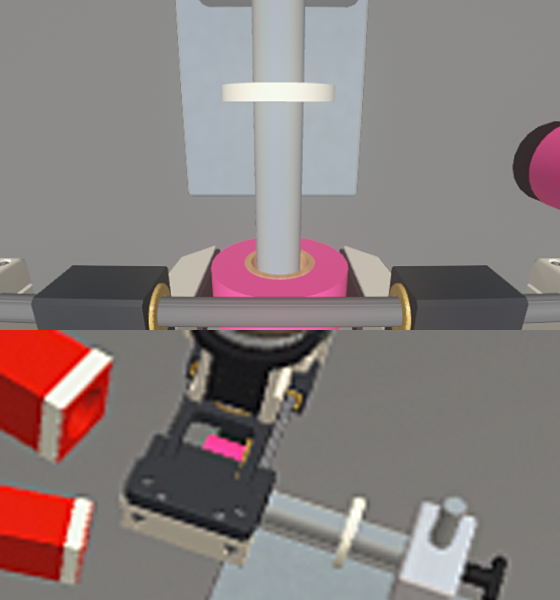

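The wrist view shows the rod, centred at u=278, inside the pink hole, centred at (280,262), with no contact force. The flange face is at (278,92).

>>> {"fn": "arm_command", "kwargs": {"travel": [[0.1,0,0],[0.2,0,0],[0.3,0,0],[0.4,0,0],[0.5,0,0],[0.57,0,0],[0.62,0,0],[0.62,0,0]], "twist": [[0,0,0],[0,0,0],[0,0,0],[0,0,0],[0,0,0],[0,0,0],[0,0,0],[0,0,0]]}}

```text
t: 6.87
position: [0.5481, 0.2069, 0.1036]
tcp_rot: [0.768, 0.641, 0.0, -0.0]
ft_force: [0.7, 1.2, -1.1]
grip_width: 0.659
```

>>> {"fn": "arm_command", "kwargs": {"travel": [[0.02,0,0],[0.04,0,0],[0.06,0,0],[0.07,0,0],[0.07,0,0]], "twist": [[0,0,0],[0,0,0],[0,0,0],[0,0,0],[0,0,0]]}}

```text
t: 7.28
position: [0.5495, 0.2118, 0.1036]
tcp_rot: [0.768, 0.64, 0.0, 0.0]
ft_force: [1.0, 0.2, -0.4]
grip_width: 0.659
```

>>> {"fn": "arm_command", "kwargs": {"travel": [[0.01,0,0],[0.02,0,0],[0.03,0,0],[0.03,0,0]], "twist": [[0,0,0],[0,0,0],[0,0,0],[0,0,0]]}}

```text
t: 7.62
position: [0.55, 0.214, 0.1035]
tcp_rot: [0.768, 0.64, -0.001, 0.0]
ft_force: [-0.2, -2.2, -0.0]
grip_width: 0.666
```

>>> {"fn": "arm_command", "kwargs": {"travel": [[0.01,0,0],[0.02,0,0],[0.02,0,0]], "twist": [[0,0,0],[0,0,0],[0,0,0]]}}

```text
t: 7.87
position: [0.55, 0.2139, 0.1031]
tcp_rot: [0.769, 0.64, -0.002, 0.001]
ft_force: [-1.9, -7.4, 2.8]
grip_width: 0.663
```

>>> {"fn": "arm_command", "kwargs": {"travel": [[0,0,0.02],[0,0,0.02],[0,0,0.02],[0,0,0.02],[0,0,0.02]], "twist": [[0,0,0],[0,0,0],[0,0,0],[0,0,0],[0,0,0]], "claw": 0}}

```text
t: 8.28
position: [0.5505, 0.2174, 0.1017]
tcp_rot: [0.768, 0.64, 0.0, -0.0]
ft_force: [-0.5, 0.4, -0.1]
grip_width: 0.969
```

>>> {"fn": "arm_command", "kwargs": {"travel": [[0,0,-0.3],[0,0,-0.6],[0,0,-0.9],[0,0,-0.9]], "twist": [[0,0,0],[0,0,0],[0,0,0],[0,0,0]]}}

```text
t: 8.62
position: [0.5536, 0.2194, 0.1978]
tcp_rot: [0.768, 0.64, 0.005, 0.001]
ft_force: [0.8, 1.0, -0.5]
grip_width: 0.999
```

```bash
python3 plan.py .5283 -.2311 .19 6.9
```

```text
t 8.62 now [0.5536 0.2194 0.1978] tot turn deg [  0.52  -0.25 -17.26] F [ 0.8  1.  -0.5] w 0.999 q [ 0.15  0.5  -0.77  1.72  0.39  1.06 -0.92]
travel [-1.     0.125  0.013] twist [ 0.012 -0.005 -0.384] rows>= 2.4
travel [-1.    -0.178  0.018] twist [-0. -0. -0.] rows>= 2.4
travel [-1.    -0.178  0.018] twist [ 0.  0. -0.] rows>= 2.4
travel [-1.    -0.178  0.018] twist [ 0.  0. -0.] rows>= 2.4
travel [-0.45  -0.08   0.008] twist [ 0.  0. -0.] rows>= 1.1
```

>>> {"fn": "arm_command", "kwargs": {"travel": [[-0.35,0.04,0],[-0.7,0.08,0],[-1,0.125,0],[-1,0.125,0]], "twist": [[0,0,-0.13],[0,0,-0.26],[0,0,-0.384],[0,0,-0.384]]}}

```text
t: 8.95
position: [0.5452, 0.1075, 0.1905]
tcp_rot: [0.665, 0.747, -0.002, 0.001]
ft_force: [-1.0, -0.8, -1.8]
grip_width: 0.998
```

>>> {"fn": "arm_command", "kwargs": {"travel": [[-0.4,-0.07,0],[-0.8,-0.14,0],[-1,-0.178,0],[-1,-0.178,0]], "twist": [[0,0,0],[0,0,0],[0,0,0],[0,0,0]]}}

```text
t: 9.28
position: [0.5389, 0.0079, 0.1909]
tcp_rot: [0.667, 0.745, -0.002, 0.001]
ft_force: [-1.0, 0.5, -0.2]
grip_width: 1.001
```

>>> {"fn": "arm_command", "kwargs": {"travel": [[-0.4,-0.07,0],[-0.8,-0.14,0],[-1,-0.178,0],[-1,-0.178,0]], "twist": [[0,0,0],[0,0,0],[0,0,0],[0,0,0]]}}

```text
t: 9.62
position: [0.533, -0.0927, 0.1911]
tcp_rot: [0.667, 0.745, -0.001, 0.001]
ft_force: [-0.2, -0.1, -0.4]
grip_width: 0.997
```

>>> {"fn": "arm_command", "kwargs": {"travel": [[-0.4,-0.07,0],[-0.8,-0.14,0],[-1,-0.178,0],[-1,-0.178,0]], "twist": [[0,0,0],[0,0,0],[0,0,0],[0,0,0]]}}

```text
t: 9.95
position: [0.5272, -0.1936, 0.1911]
tcp_rot: [0.666, 0.746, -0.001, 0.001]
ft_force: [-0.1, -0.5, -0.3]
grip_width: 1.001
```

>>> {"fn": "arm_command", "kwargs": {"travel": [[-0.4,-0.07,0.3],[-0.44,-0.08,0.6],[-0.44,-0.08,0.7],[-0.44,-0.08,0.7],[-0.44,-0.08,0.7]], "twist": [[0,0,0],[0,0,0],[0,0,0],[0,0,0],[0,0,0]]}}

```text
t: 10.37
position: [0.5257, -0.2296, 0.1217]
tcp_rot: [0.662, 0.749, 0.001, -0.001]
ft_force: [0.3, 0.7, 0.6]
grip_width: 1.001
```

```bash
python3 plan.py .5283 -.2305 .0205 6.9; python3 w.py j2 | grep -A6 '^C'
```

```text
t 10.37 now [ 0.5257 -0.2296  0.1217] tot turn deg [ 0.02 -0.14  0.14] F [0.3 0.7 0.6] w 1.001 q [ 0.91  0.56 -0.72  1.83  0.45  0.92  0.12]
travel [-0.014  0.024  1.   ] twist [ 0.    -0.003  0.003] rows>= 2.4
travel [-0.     0.     0.012] twist [ 0.  0. -0.] rows>= 0.0
C [ 0.5166 -0.1493  0.2817] axis [ 0.0396 -0.2958 -0.9544]
yellow [240 190] [321 244] ((528.611572265625, -232.98483276367188), (60.60856246948242, 43.377655029296875), 7.041267395019531)
blue [238  99] [324 137] ((519.6505737304688, -160.15846252441406), (60.0634880065918, 25.924819946289062), 7.076720237731934)
```

>>> {"fn": "arm_command", "kwargs": {"travel": [[-0.01,0.025,0.3],[-0.01,0.025,0.6],[-0.01,0.025,0.9],[-0.01,0.025,1],[-0.01,0.025,1],[-0.01,0.025,1]], "twist": [[0,0,0],[0,0,0],[0,0,0],[0,0,0],[0,0,0],[0,0,0]]}}

```text
t: 11.02
position: [0.5285, -0.2329, 0.0227]
tcp_rot: [0.663, 0.749, 0.0, 0.0]
ft_force: [0.5, -0.5, 0.6]
grip_width: 0.996
```

>>> {"fn": "arm_command", "kwargs": {"travel": [[0,0,0],[0,0,0],[0,0,0],[0,0,0],[0,0,0],[0,0,0]], "twist": [[0,0,0],[0,0,0],[0,0,0],[0,0,0],[0,0,0],[0,0,0]], "claw": 1, "newtons": 25}}

```text
t: 11.52
position: [0.5279, -0.2338, 0.0222]
tcp_rot: [0.663, 0.748, 0.0, 0.001]
ft_force: [-0.1, -0.4, 3.8]
grip_width: 0.665
```

>>> {"fn": "arm_command", "kwargs": {"travel": [[0,0,-0.4],[0,0,-0.8],[0,0,-1],[0,0,-1],[0,0,-1]], "twist": [[0,0,0],[0,0,0],[0,0,0],[0,0,0],[0,0,0]]}}

```text
t: 11.93
position: [0.5282, -0.2341, 0.1227]
tcp_rot: [0.664, 0.748, 0.0, 0.001]
ft_force: [0.5, 0.4, -1.6]
grip_width: 0.663
```

```bash
python3 plan.py .5256 .0848 .14 -10.2; python3 plan.py .5256 .0848 .14 -10.2|head -1
```

```text
t 11.93 now [ 0.5282 -0.2341  0.1227] tot turn deg [ 0.13  0.09 17.06] F [ 0.5  0.4 -1.6] w 0.663 q [ 0.92  0.57 -0.72  1.82  0.46  0.93  0.11]
travel [ 1.     0.112 -0.056] twist [0.003 0.002 0.379] rows>= 2.4
travel [ 1.    -0.188 -0.055] twist [ 0. -0.  0.] rows>= 2.4
travel [ 1.    -0.188 -0.055] twist [-0.  0.  0.] rows>= 2.4
travel [ 0.145 -0.027 -0.008] twist [-0.  0.  0.] rows>= 0.4
t 11.93 now [ 0.5282 -0.2341  0.1227] tot turn deg [ 0.13  0.09 17.06] F [ 0.5  0.4 -1.6] w 0.663 q [ 0.92  0.57 -0.72  1.82  0.46  0.93  0.11]
```

>>> {"fn": "arm_command", "kwargs": {"travel": [[0.35,0.04,-0.15],[0.7,0.08,-0.16],[1,0.112,-0.16],[1,0.112,-0.16]], "twist": [[0.003,0.002,0.13],[0.003,0.002,0.26],[0.003,0.002,0.379],[0.003,0.002,0.379]]}}

```text
t: 12.27
position: [0.5256, -0.1244, 0.1366]
tcp_rot: [0.766, 0.643, 0.0, -0.004]
ft_force: [-0.7, 1.0, 0.0]
grip_width: 0.662
```

>>> {"fn": "arm_command", "kwargs": {"travel": [[0.4,-0.075,0],[0.8,-0.15,0],[1,-0.188,0],[1,-0.188,0]], "twist": [[0,0,0],[0,0,0],[0,0,0],[0,0,0]]}}

```text
t: 12.6
position: [0.5242, -0.0244, 0.1366]
tcp_rot: [0.764, 0.645, -0.0, -0.003]
ft_force: [0.0, 0.3, -1.2]
grip_width: 0.664
```

>>> {"fn": "arm_command", "kwargs": {"travel": [[0.4,-0.075,0],[0.8,-0.15,0.15],[1,-0.188,0.3],[1,-0.188,0.34],[1,-0.188,0.34]], "twist": [[0,0,0],[0,0,0],[0,0,0],[0,0,0],[0,0,0]]}}

```text
t: 13.02
position: [0.5224, 0.0715, 0.1012]
tcp_rot: [0.766, 0.643, -0.002, -0.003]
ft_force: [-0.4, -1.0, -0.4]
grip_width: 0.662
```

```bash
python3 plan.py .5282 .1 .105 -10.2; python3 - <<'E'
from h import *
f=cam("wrist");save(f,"k")
s=cam("scene");c=cv2.resize(s["image"][150:250,300:450],(560,373),interpolation=2)
cv2.imwrite("pics/l.png",np.vstack([f["image"][:330],c[:270]])[:,:,::-1])
E
```

```text
t 13.02 now [0.5224 0.0715 0.1012] tot turn deg [-0.45 -0.01  0.26] F [-0.4 -1.  -0.4] w 0.662 q [ 0.37  0.52 -0.7   1.95  0.44  0.84 -0.74]
travel [ 0.291  0.008 -0.038] twist [-0.01  -0.     0.006] rows>= 0.7
```

View pics/l.png

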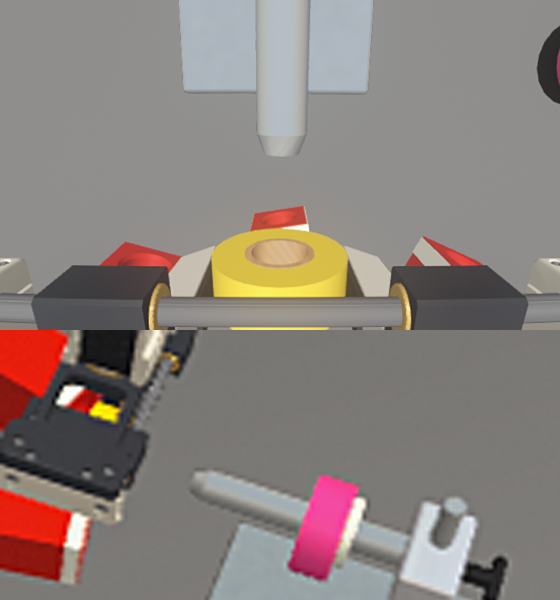

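The wrist view shows the yellow hole at (280,252) and the rod tip at (282,145). The scene crop shows the pink roll hanging on the rod against the flange at (325,527) in the composite.

>>> {"fn": "arm_command", "kwargs": {"travel": [[0.1,0.015,-0.03],[0.2,0.015,-0.036],[0.29,0.015,-0.036],[0.29,0.015,-0.036],[0.29,0.015,-0.036]], "twist": [[-0.01,0,0.006],[-0.01,0,0.006],[-0.01,0,0.006],[-0.01,0,0.006],[-0.01,0,0.006]]}}

```text
t: 13.53
position: [0.5317, 0.0999, 0.1079]
tcp_rot: [0.768, 0.64, 0.003, 0.002]
ft_force: [0.3, -0.3, -0.9]
grip_width: 0.663
```

>>> {"fn": "arm_command", "kwargs": {"travel": [[0.06,0,0],[0.12,0,0],[0.18,0,0],[0.24,0,0],[0.3,0,0],[0.36,0,0],[0.4,0,0],[0.4,0,0]], "twist": [[0,0,0],[0,0,0],[0,0,0],[0,0,0],[0,0,0],[0,0,0],[0,0,0],[0,0,0]]}}

```text
t: 14.2
position: [0.5379, 0.1401, 0.1072]
tcp_rot: [0.768, 0.64, 0.002, 0.001]
ft_force: [-2.7, 3.0, -3.4]
grip_width: 0.662
```

>>> {"fn": "arm_command", "kwargs": {"travel": [[0,-0.018,0.02],[0,-0.018,0.02],[0,-0.018,0.02]], "twist": [[0,0,0],[0,0,0],[0,0,0]]}}

```text
t: 14.45
position: [0.5377, 0.1385, 0.1058]
tcp_rot: [0.769, 0.64, 0.003, 0.002]
ft_force: [0.9, -0.0, -1.6]
grip_width: 0.658
```

```bash
python3 plan.py .545 .1895 .105 -10.2
```

```text
t 14.45 now [0.5377 0.1385 0.1058] tot turn deg [ 0.38 -0.09 -0.26] F [ 0.9 -0.  -1.6] w 0.658 q [ 0.24  0.55 -0.69  1.89  0.46  0.86 -0.87]
travel [ 0.515 -0.021  0.009] twist [ 0.008 -0.002 -0.006] rows>= 1.2
```

>>> {"fn": "arm_command", "kwargs": {"travel": [[0.06,-0.01,0.01],[0.12,-0.016,0.01],[0.18,-0.016,0.01],[0.24,-0.016,0.01],[0.3,-0.016,0.01],[0.36,-0.018,0.01],[0.42,-0.018,0.01],[0.42,-0.018,0.01]], "twist": [[0.008,0,-0.006],[0.008,0,-0.006],[0.008,0,-0.006],[0.008,0,-0.006],[0.008,0,-0.006],[0.008,0,-0.006],[0.008,0,-0.006],[0.008,0,-0.006]]}}

```text
t: 15.12
position: [0.5429, 0.1824, 0.1048]
tcp_rot: [0.766, 0.642, 0.001, -0.001]
ft_force: [0.0, 0.5, -0.0]
grip_width: 0.664
```

>>> {"fn": "arm_command", "kwargs": {"travel": [[0.01,0,0],[0.02,0,0],[0.03,0,0],[0.03,0,0]], "twist": [[0,0,0],[0,0,0],[0,0,0],[0,0,0]]}}

```text
t: 15.45
position: [0.5434, 0.1831, 0.1046]
tcp_rot: [0.767, 0.641, 0.0, -0.001]
ft_force: [-0.3, 0.3, -1.2]
grip_width: 0.665
```

>>> {"fn": "arm_command", "kwargs": {"travel": [[0.01,0,0],[0.02,0,0],[0.03,0,0],[0.04,0,0],[0.04,0,0]], "twist": [[0,0,0],[0,0,0],[0,0,0],[0,0,0],[0,0,0]]}}

```text
t: 15.87
position: [0.5439, 0.1858, 0.1044]
tcp_rot: [0.767, 0.641, -0.001, -0.0]
ft_force: [-1.3, -4.6, 1.6]
grip_width: 0.663
```

>>> {"fn": "arm_command", "kwargs": {"travel": [[0.01,0,0],[0.02,0,0],[0.02,0,0]], "twist": [[0,0,0],[0,0,0],[0,0,0]]}}

```text
t: 16.12
position: [0.5439, 0.1857, 0.1042]
tcp_rot: [0.768, 0.641, -0.002, 0.0]
ft_force: [-2.4, -8.9, 3.1]
grip_width: 0.661
```

>>> {"fn": "arm_command", "kwargs": {"travel": [[0,0,0.02],[0,0,0.02],[0,0,0.02],[0,0,0.02],[0,0,0.02]], "twist": [[0,0,0],[0,0,0],[0,0,0],[0,0,0],[0,0,0]], "claw": 0}}

```text
t: 16.53
position: [0.5445, 0.1899, 0.1028]
tcp_rot: [0.767, 0.642, 0.001, -0.001]
ft_force: [0.6, 0.4, 0.2]
grip_width: 0.967
```

>>> {"fn": "arm_command", "kwargs": {"travel": [[0,0,-0.3],[0,0,-0.6],[0,0,-0.9],[0,0,-0.9],[0,0,-0.9]], "twist": [[0,0,0],[0,0,0],[0,0,0],[0,0,0],[0,0,0]]}}

```text
t: 16.95
position: [0.5458, 0.19, 0.1947]
tcp_rot: [0.767, 0.642, 0.002, 0.0]
ft_force: [0.1, 0.7, -0.6]
grip_width: 0.999
```

```bash
python3 plan.py .5195 .02 .18 -1.1
```

```text
t 16.95 now [0.5458 0.19   0.1947] tot turn deg [ 0.19 -0.17 -9.06] F [ 0.1  0.7 -0.6] w 0.999 q [ 0.2   0.48 -0.76  1.76  0.37  1.05 -0.87]
travel [-1.     0.023  0.082] twist [ 0.004 -0.004 -0.201] rows>= 2.4
travel [-0.713 -0.097  0.061] twist [ 0. -0. -0.] rows>= 1.7
```

>>> {"fn": "arm_command", "kwargs": {"travel": [[-0.35,0.01,0],[-0.7,0.02,0],[-1,0.023,0],[-1,0.023,0]], "twist": [[0.004,-0.004,-0.07],[0.004,-0.004,-0.14],[0.004,-0.004,-0.2],[0.004,-0.004,-0.2]]}}

```text
t: 17.28
position: [0.5275, 0.0819, 0.19]
tcp_rot: [0.716, 0.698, -0.006, -0.001]
ft_force: [0.3, -0.0, -0.4]
grip_width: 0.999
```

>>> {"fn": "arm_command", "kwargs": {"travel": [[-0.35,-0.05,0.1],[-0.7,-0.1,0.14],[-0.71,-0.1,0.14],[-0.71,-0.1,0.14],[-0.71,-0.1,0.14]], "twist": [[0,0,0],[0,0,0],[0,0,0],[0,0,0],[0,0,0]]}}

```text
t: 17.7
position: [0.5171, 0.0197, 0.1779]
tcp_rot: [0.715, 0.7, -0.002, -0.002]
ft_force: [0.3, 1.2, 0.6]
grip_width: 1.003
```

```bash
python3 - <<'E' | grep -A20 '^C'
from m import blobs,T
from h import *
np.set_printoptions(precision=4,suppress=True)
f=cam("wrist");s=cam("scene");print("C",f["C"])
for c in blobs(f,*T["red"],150):
    c=c.reshape(-1,2);P=plane(f,c,.04);print(c.min(0),c.max(0),cv2.minAreaRect((P[:,:2]*1000).astype(np.float32)))
c=cv2.resize(s["image"][150:250,300:450],(560,373),interpolation=2)
cv2.imwrite("pics/n.png",np.vstack([f["image"][:330],c[:270]])[:,:,::-1]);np.save("wc.npy",f,allow_pickle=True)
E
python3 plan.py .5195 .039 .008 -1.1
```

```text
C [0.5198 0.1028 0.3368]
t 17.9 now [0.5176 0.021  0.1787] tot turn deg [-0.23  0.05  0.07] F [ 0.8  0.  -0.1] w 0.997 q [ 0.55  0.4  -0.79  1.91  0.34  0.97 -0.41]
travel [0.106 0.013 1.   ] twist [-0.005  0.001  0.002] rows>= 2.4
travel [0.074 0.006 0.706] twist [-0.  0. -0.] rows>= 1.7
```

View pics/n.png

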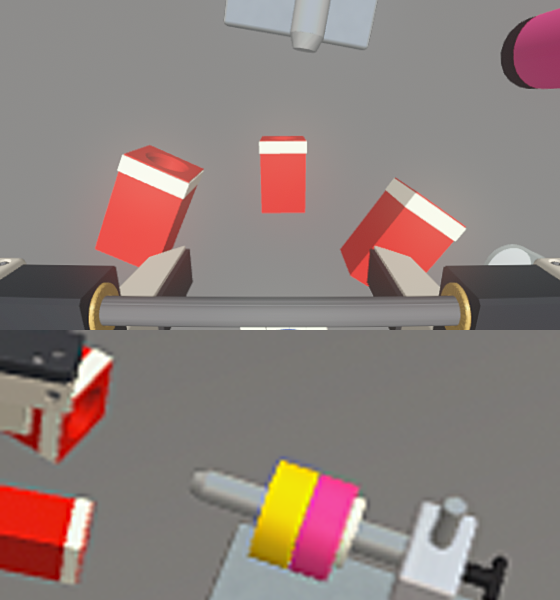

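The wrist view shows the small cap upright in the picture: its band is at (283,147), its red back edge is at v=213 and it spans u 260–307. The larger caps are at (150,205) and (400,235). The scene crop shows the yellow and pink rolls together against the flange.

```bash
python3 - <<'E'
from h import *
f=np.load("wc.npy",allow_pickle=True).item()
P=plane(f,[(259.5,141),(307.5,141),(305.3,212.5),(261.8,212.5)],.04)
print(P,P.mean(0),[np.linalg.norm(P[i]-P[(i+1)%4]) for i in range(4)],np.degrees(np.arctan2(*((P[0]+P[1]-P[2]-P[3])[:2]))))
Q=plane(f,[(203,170),(150,147),(120,155),(395,179),(465,228),(132,268)],.062);print(Q)
E
python3 plan.py .5195 .039 .012 -1.1
```

```text
[[0.50075569 0.07021822 0.04      ]
 [0.54235321 0.06949263 0.04      ]
 [0.54070042 0.00426874 0.04      ]
 [0.50058808 0.00494249 0.04      ]] [0.52109935 0.03723052 0.04      ] [np.float64(0.041603852324065854), np.float64(0.06524482787378602), np.float64(0.04011799705445186), np.float64(0.0652759404983032)] 0.7991926646860055
[[ 0.4546796   0.04991148  0.062     ]
 [ 0.41267923  0.06983838  0.062     ]
 [ 0.38661369  0.06396879  0.062     ]
 [ 0.6138379   0.03967154  0.062     ]
 [ 0.68026567 -0.00527028  0.062     ]
 [ 0.3811832  -0.03935122  0.062     ]]
t 17.9 now [0.5176 0.021  0.1787] tot turn deg [-0.23  0.05  0.07] F [ 0.8  0.  -0.1] w 0.997 q [ 0.55  0.4  -0.79  1.91  0.34  0.97 -0.41]
travel [0.109 0.013 1.   ] twist [-0.005  0.001  0.002] rows>= 2.4
travel [0.072 0.006 0.666] twist [-0.  0. -0.] rows>= 1.6
```

>>> {"fn": "arm_command", "kwargs": {"travel": [[0.17,0.026,0.3],[0.17,0.026,0.6],[0.17,0.026,0.9],[0.17,0.026,1],[0.17,0.026,1],[0.17,0.026,1]], "twist": [[-0.005,0,0],[-0.005,0,0],[-0.005,0,0],[-0.005,0,0],[-0.005,0,0],[-0.005,0,0]], "claw": 0.33}}

```text
t: 18.4
position: [0.5202, 0.0371, 0.0789]
tcp_rot: [0.714, 0.7, -0.001, 0.0]
ft_force: [1.1, 0.3, 0.4]
grip_width: 0.675
```

```bash
python3 plan.py .5207 .0375 .012 -1.0
```

```text
t 18.4 now [0.5202 0.0371 0.0789] tot turn deg [-0.04  0.06 -0.11] F [1.1 0.3 0.4] w 0.675 q [ 0.43  0.55 -0.69  1.98  0.49  0.79 -0.56]
travel [0.005 0.005 0.669] twist [-0.001  0.001 -0.002] rows>= 1.6
```

>>> {"fn": "arm_command", "kwargs": {"travel": [[0,0,0.25],[0,0,0.5],[0,0,0.67],[0,0,0.67],[0,0,0.67]], "twist": [[0,0,0],[0,0,0],[0,0,0],[0,0,0],[0,0,0]]}}

```text
t: 18.82
position: [0.521, 0.0364, 0.0128]
tcp_rot: [0.714, 0.7, -0.0, 0.001]
ft_force: [0.7, 0.5, -0.2]
grip_width: 0.673
```

>>> {"fn": "arm_command", "kwargs": {"travel": [[0,0,0],[0,0,0],[0,0,0],[0,0,0],[0,0,0]], "twist": [[0,0,0],[0,0,0],[0,0,0],[0,0,0],[0,0,0]], "claw": 1, "newtons": 30}}

```text
t: 19.23
position: [0.521, 0.036, 0.0127]
tcp_rot: [0.714, 0.7, -0.0, 0.001]
ft_force: [-1.4, -1.4, 6.5]
grip_width: 0.434
```

```bash
python3 plan.py .5148 .015 .115 -10.2
```

```text
t 19.23 now [0.521  0.036  0.0127] tot turn deg [0.1  0.1  9.01] F [-1.4 -1.4  6.5] w 0.434 q [ 0.36  0.65 -0.61  2.    0.59  0.67 -0.64]
travel [-0.208 -0.055 -1.   ] twist [0.002 0.002 0.2  ] rows>= 2.5
travel [-0.005 -0.001 -0.022] twist [ 0. -0. -0.] rows>= 0.1
```

>>> {"fn": "arm_command", "kwargs": {"travel": [[0,0,-0.4],[0,0,-0.8],[0,0,-1],[0,0,-1],[0,0,-1]], "twist": [[0.002,0.002,0.07],[0.002,0.002,0.13],[0.002,0.002,0.2],[0.002,0.002,0.2],[0.002,0.002,0.2]]}}

```text
t: 19.65
position: [0.5211, 0.0359, 0.1128]
tcp_rot: [0.767, 0.642, 0.0, 0.001]
ft_force: [-0.3, -0.5, -0.9]
grip_width: 0.435
```

```bash
python3 plan.py .5258 .0836 .114 -10.2
```

```text
t 19.65 now [0.5211 0.0359 0.1128] tot turn deg [0.08 0.02 0.04] F [-0.3 -0.5 -0.9] w 0.435 q [ 0.44  0.48 -0.69  1.96  0.41  0.84 -0.66]
travel [ 0.478 -0.038 -0.012] twist [0.002 0.    0.001] rows>= 1.1
```

>>> {"fn": "arm_command", "kwargs": {"travel": [[0.15,-0.03,-0.012],[0.3,-0.038,-0.012],[0.45,-0.038,-0.012],[0.48,-0.038,-0.012],[0.48,-0.038,-0.012],[0.48,-0.038,-0.012]], "twist": [[0.002,0,0],[0.002,0,0],[0.002,0,0],[0.002,0,0],[0.002,0,0],[0.002,0,0]]}}

```text
t: 20.15
position: [0.5238, 0.0833, 0.1116]
tcp_rot: [0.767, 0.642, -0.002, -0.002]
ft_force: [1.1, -0.2, -1.3]
grip_width: 0.434
```

```bash
python3 plan.py .5258 .0836 .114 -10.2; python3 - <<'E'
from h import *
f=cam("wrist");s=cam("scene")
c=cv2.resize(s["image"][150:250,300:450],(560,373),interpolation=2)
cv2.imwrite("pics/p.png",np.vstack([f["image"][:330],c[:270]])[:,:,::-1])
E
```

```text
t 20.15 now [0.5238 0.0833 0.1116] tot turn deg [-0.31  0.08  0.06] F [ 1.1 -0.2 -1.3] w 0.434 q [ 0.35  0.5  -0.69  1.94  0.42  0.86 -0.75]
travel [ 0.006  0.019 -0.024] twist [-0.007  0.002  0.001] rows>= 0.1
```

View pics/p.png

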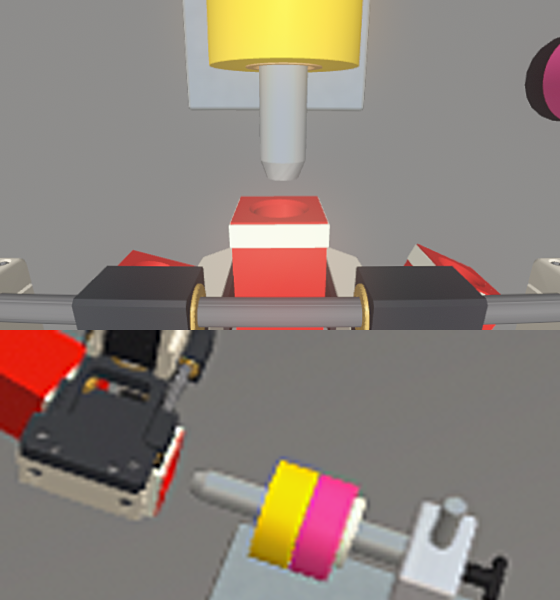

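The wrist view shows the bore mouth at (279,208), white band at (279,235), and the rod tip at (283,170), so the cap needs a small sideways shift of about 1.7 mm.

>>> {"fn": "arm_command", "kwargs": {"travel": [[0,0.018,-0.024],[0,0.018,-0.024],[0,0.018,-0.024],[0,0.018,-0.024]], "twist": [[-0.007,0,0],[-0.007,0,0],[-0.007,0,0],[-0.007,0,0]]}}

```text
t: 20.58
position: [0.5267, 0.0834, 0.1153]
tcp_rot: [0.767, 0.641, 0.001, 0.001]
ft_force: [0.3, -0.3, -0.6]
grip_width: 0.433
```

>>> {"fn": "arm_command", "kwargs": {"travel": [[0.05,0,0],[0.1,0,0],[0.14,0,0],[0.17,0,0],[0.2,0,0],[0.22,0,0],[0.22,0,0]], "twist": [[0,0,0],[0,0,0],[0,0,0],[0,0,0],[0,0,0],[0,0,0],[0,0,0]]}}

```text
t: 21.17
position: [0.5305, 0.1063, 0.1152]
tcp_rot: [0.767, 0.642, 0.001, 0.001]
ft_force: [0.4, -0.8, -0.9]
grip_width: 0.432
```

```bash
python3 plan.py .5295 .105 .114 -10.2
```

```text
t 21.17 now [0.5305 0.1063 0.1152] tot turn deg [ 0.13 -0.02  0.08] F [ 0.4 -0.8 -0.9] w 0.432 q [ 0.3   0.51 -0.69  1.91  0.43  0.86 -0.79]
travel [-0.014 -0.008  0.012] twist [ 0.003 -0.     0.002] rows>= 0.0
```

>>> {"fn": "arm_command", "kwargs": {"travel": [[0.04,-0.006,0.01],[0.07,-0.006,0.01],[0.1,-0.006,0.01],[0.13,-0.006,0.01],[0.15,-0.006,0.01],[0.15,-0.006,0.01]], "twist": [[0,0,0],[0,0,0],[0,0,0],[0,0,0],[0,0,0],[0,0,0]]}}

```text
t: 21.67
position: [0.5326, 0.1211, 0.1142]
tcp_rot: [0.767, 0.642, 0.001, 0.001]
ft_force: [0.5, -0.2, 0.5]
grip_width: 0.433
```

>>> {"fn": "arm_command", "kwargs": {"travel": [[0.04,0,0],[0.08,0,0],[0.12,0,0],[0.15,0,0],[0.15,0,0]], "twist": [[0,0,0],[0,0,0],[0,0,0],[0,0,0],[0,0,0]]}}

```text
t: 22.08
position: [0.5353, 0.1363, 0.1143]
tcp_rot: [0.767, 0.642, 0.001, 0.001]
ft_force: [-0.1, 0.2, -1.1]
grip_width: 0.436
```

>>> {"fn": "arm_command", "kwargs": {"travel": [[0.02,0,0],[0.04,0,0],[0.05,0,0],[0.06,0,0],[0.06,0,0]], "twist": [[0,0,0],[0,0,0],[0,0,0],[0,0,0],[0,0,0]]}}

```text
t: 22.5
position: [0.5363, 0.1412, 0.1142]
tcp_rot: [0.767, 0.642, 0.001, 0.001]
ft_force: [0.1, -0.5, -0.8]
grip_width: 0.435
```

>>> {"fn": "arm_command", "kwargs": {"travel": [[0.01,0,0],[0.02,0,0],[0.02,0,0]], "twist": [[0,0,0],[0,0,0],[0,0,0]]}}

```text
t: 22.75
position: [0.5366, 0.1429, 0.1142]
tcp_rot: [0.767, 0.642, 0.001, 0.001]
ft_force: [-0.1, -0.1, -1.6]
grip_width: 0.434
```

>>> {"fn": "arm_command", "kwargs": {"travel": [[0.01,0,0],[0.02,0,0],[0.03,0,0],[0.03,0,0]], "twist": [[0,0,0],[0,0,0],[0,0,0],[0,0,0]]}}

```text
t: 23.08
position: [0.5367, 0.143, 0.1138]
tcp_rot: [0.768, 0.641, -0.001, 0.002]
ft_force: [-1.4, -5.6, 1.9]
grip_width: 0.431
```

>>> {"fn": "arm_command", "kwargs": {"travel": [[0.01,0,0],[0.02,0,0],[0.02,0,0]], "twist": [[0,0,0],[0,0,0],[0,0,0]]}}

```text
t: 23.33
position: [0.5367, 0.143, 0.1136]
tcp_rot: [0.768, 0.64, -0.003, 0.002]
ft_force: [-2.8, -10.5, 3.7]
grip_width: 0.437
```

>>> {"fn": "arm_command", "kwargs": {"travel": [[0.01,0,0.01],[0.02,0,0.02],[0.02,0,0.02]], "twist": [[0,0,0],[0,0,0],[0,0,0]]}}

```text
t: 23.58
position: [0.5369, 0.1432, 0.1121]
tcp_rot: [0.768, 0.64, -0.004, 0.003]
ft_force: [-5.8, -14.1, 11.2]
grip_width: 0.432
```

>>> {"fn": "arm_command", "kwargs": {"travel": [[0,0,0],[0,0,0],[0,0,0],[0,0,0]], "twist": [[0,0,0],[0,0,0],[0,0,0],[0,0,0]], "claw": 0.2}}

```text
t: 23.92
position: [0.538, 0.1509, 0.1123]
tcp_rot: [0.767, 0.642, 0.001, 0.001]
ft_force: [-0.5, 0.3, 0.1]
grip_width: 0.674
```

>>> {"fn": "arm_command", "kwargs": {"travel": [[0,0,-0.3],[0,0,-0.6],[0,0,-0.9],[0,0,-0.9]], "twist": [[0,0,0],[0,0,0],[0,0,0],[0,0,0]]}}

```text
t: 24.25
position: [0.541, 0.1527, 0.208]
tcp_rot: [0.767, 0.642, 0.005, 0.003]
ft_force: [1.7, -0.2, 0.8]
grip_width: 0.795
```

>>> {"fn": "arm_command", "kwargs": {"travel": [[-0.4,0,0],[-0.8,0,0],[-1,0,0],[-1,0,0],[-1,0,0]], "twist": [[0,0,0],[0,0,0],[0,0,0],[0,0,0],[0,0,0]]}}

```text
t: 24.67
position: [0.52, 0.0504, 0.202]
tcp_rot: [0.768, 0.641, 0.001, 0.001]
ft_force: [0.5, 0.5, 0.1]
grip_width: 0.802
```

```bash
python3 - <<'E'
from h import *
s=cam("scene");t=cam("top")
c=cv2.resize(s["image"][150:250,300:450],(600,400),interpolation=2);d=cv2.resize(t["image"][190:260,125:245],(600,350),interpolation=2)[:200+150]
cv2.imwrite("pics/q.png",np.vstack([c[:300],d[:300]])[:,:,::-1])
o=bot.get_obs();print(o["t"],o["position"],o["ft_force"])
E
```

```text
24.7667 [0.52018902 0.05299668 0.2022668 ] [ 0.62209775 -0.11108394  0.64467773]
```

View pics/q.png

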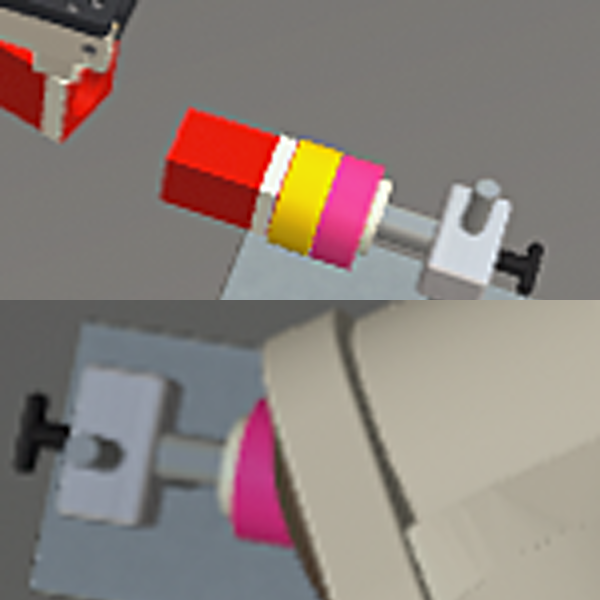

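The scene crop shows flange, pink, yellow and the white-banded cap mouth at about (272,185) closed up with no visible gap. The gripper is clear of everything.

```bash
python3 -c "
from rig import bot
print(bot.finish_job())"
```

```text
the job is handed in; nothing more can be done
None
```

The spindle is loaded: pink roll against the white flange, yellow roll against the pink, and the smallest red cap pushed on, open end first, until it met the yellow roll. I handed the job in at about 25 s of the 69 s allowed.

- **Rod position:** two camera views put the rod's axis about 121 mm above the bench. The wrist camera gave its sideways position.
- **Contact:** each part was pushed until I felt it stop, pink at about 7 N, yellow at about 9 N and the cap at about 10 N. A last press on the cap read about 14 N sideways. Each stop was within about 1–2 mm of where I had worked out it should be.
- **Final check:** the scene picture shows flange, pink, yellow and cap closed up with no visible gap. The gripper was clear and the force on it was near zero.
- **Not fully checked:** in the last top view the arm hid the yellow roll and the cap, so their seating there rests on the scene picture and the forces. I did not look again at the blue roll, bottles and beaker at the end, but no move went near them.
- **Off target once:** the yellow roll first went on about 2 mm too high and to one side, with light contact of about 5 N. I corrected that before sliding it further.

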